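# Heft the die tins and rack them by weight

## Task

The three yellow tins on the cutting mat look alike, but one holds the full set of steel setting dies, one holds half a set and one is empty: find out which by hefting them. Set the full tin on the lower ledge of the sloping rack and the half-full one on the upper ledge, each flat on the slope, midway across it, with a narrow end square against its cleat, and leave the empty tin upright on the mat. Set the tins down without dropping them or turning them on their sides, and leave the bottles, brush pot and mallet where they are.

Things in the scene. Friction and masses are not known exactly. Their poses are not given: they have to be found in the camera images.
- tin_a: one of three look-alike closed yellow tins, steel lid, red patch on top: 76 long (x) x 54 wide (y) x 40 mm high; origin: centre of its underside, z up. Both ends alike; gripped across the 54 mm. Contents hidden and drawn anew each time: weighs about 0.12 kg empty, 0.31 kg half full or 0.74 kg full (within 0.03 kg). Dies are packed at its middle and hardly shift.
- tin_b: one of three look-alike closed yellow tins, steel lid, red patch on top: 76 long (x) x 54 wide (y) x 40 mm high; origin: centre of its underside, z up. Both ends alike; gripped across the 54 mm. Contents hidden and drawn anew each time: weighs about 0.12 kg empty, 0.31 kg half full or 0.74 kg full (within 0.03 kg). Dies are packed at its middle and hardly shift.
- tin_c: one of three look-alike closed yellow tins, steel lid, red patch on top: 76 long (x) x 54 wide (y) x 40 mm high; origin: centre of its underside, z up. Both ends alike; gripped across the 54 mm. Contents hidden and drawn anew each time: weighs about 0.12 kg empty, 0.31 kg half full or 0.74 kg full (within 0.03 kg). Dies are packed at its middle and hardly shift.
- mat: dark green cutting mat, fixed, 270 (x) x 330 (y) x 3 mm; origin: centre of its underside, on the table. The tins and the two bottles start on it.
- rack: fixed two-ledge wooden sloping rack, about 205 deep (x) x 130 wide (y) x 105 mm high; origin: on the table under its middle, x to its high side, which is away from the robot; its low side is towards the robot. Its plain board slopes up 0.35 rad along +x and carries two dark wooden cleats across the slope, at the low end and in the middle, 104 mm apart.
- low_seat (a point): point on the rack's sloping face under the centre of a tin seated against the lower cleat. Axes: x uphill, y across, z out of the face (slope 0.35 rad). The cleat is a straight bar across the face, 12 mm high, 10 mm thick, its uphill face 38 mm downhill (-x) of here. The face is 130 mm wide, centred here. A tin left short of the cleat may stick there by friction.
- high_seat (a point): point on the rack's sloping face under the centre of a tin seated against the upper cleat. Axes: x uphill, y across, z out of the face (slope 0.35 rad). The cleat is a straight bar across the face, 12 mm high, 10 mm thick, its uphill face 38 mm downhill (-x) of here. The face is 130 mm wide, centred here. A tin left short of the cleat may stick there by friction.
- bottle_brown: brown dye bottle with black cap, closed, upright on the mat, 40 dia x 114 mm high; origin: centre of its underside. Bystander.
- bottle_red: red dye bottle with black cap, closed, upright on the mat, 40 dia x 114 mm high; origin: centre of its underside. Bystander.
- brush_pot: white and blue china pot with brushes, standing beside the rack, 72 dia x 100 mm high, brushes up to 175 mm high and within 36 mm of its axis; origin: centre of its underside. Bystander.
- mallet: white-headed mallet lying beside the rack: head 85 (its y) x 48 x 48 mm, wooden handle along its +x to 210 mm; origin: under the head's centre. Bystander.

How it is judged:
By the outcome, as a careful person would: the job done as asked, in the order asked, and still so for the second after the job is handed in, with the robot touching nothing.
It also fails if it takes over 72 s, if anything falls off the work surface, if the arm or the gripper's body presses on something with over 40 N, if the wrist force passes 120 N, or if a joint passes its speed limit or range.

## Robot

A 6-joint arm with a two-finger parallel gripper is mounted at the origin on the work surface. World frame = base frame: x ahead of the robot, y to its left, z up, the work surface at z = 0. Lengths are in m, angles in rad, forces in N, time in s.
With the tool pointing down it reaches from about 0.25 to 0.775 m from the base axis. Payload 4 kg.
Tool frame: the origin (TCP) lies between the finger pads; the fingertips stand 14 mm ahead of it and the grasp point (between the pads) lies 5 mm behind it (nose_length is the distance from the TCP to the fingertips, in m); z points along the fingers, y is the line along which they close (so a half turn about z gives the same grasp; the last joint's range is limited). The gripper opens to 94 mm and grips with 3 to 60 N. Pads are 16 mm wide; open, the fingers measure 119 mm over their backs; the gripper's body (75 mm by 177 mm) begins 78 mm behind the grasp point.
Start: joints at [-1.281, 0.087, 1.371, -0, 1.684, -0.103], TCP at [0.211, -0.508, 0.22] pointing down, gripper open.
Joint ranges: [-3.1, 3.1], [-0.76, 2.03], [0.27, 2.55], [-1.08, 4.22], [0.17, 2.65], [-2.57, 2.57]. Speed limits (rad/s): [2.79, 2.79, 3.14, 3.14, 3.14, 3.14].

## Interface

Orientations are given as [roll, pitch, yaw] about the fixed x, y, z axes, in that order (R = Rz(yaw) Ry(pitch) Rx(roll)).
In Python, from bench import * gives the robot as it stands.
- The arm moves only by the tool move_arm, never from a script. Its argument "steps" is one flat list of numbers, 7 for each row, row after row: the turn, a rotation vector about the world's x, y, z in rad, then the shift along the world's x, y, z in m, then the opening, from 0 (shut) to 1 (fully open). A call has 1 to 12 rows; each row is the pose to reach, as a shift and turn from the pose commanded when the call began; what a row does not reach only later rows make up. A row lasts 1/10 s, in which the tool goes at most 50 mm and 8.59 degrees, less where a joint would pass 70% of its speed; a pose out of reach is approached as far as the arm can. A call with a gripper value outside its range is refused whole. The fingers move at their own pace and stop on an object; the grip force is fixed at half the most. Time passes only in rows, so rows that repeat a pose let the fingers close. It gives the time, the measured TCP pose, the force, the opening and the grip force at its end, in the units of the state.
- get_obs(): the state, without advancing time (a new reading comes with each control period).
- snapshot(name): name is "side" or "top"; returns (picture, depth): 480x640x3 uint8, red, green, blue; 480x640 float32, m along the optical axis (not along the pixel's ray), 0 where there is no reading.
- camera_model(name): a dict with "fx", "fy", "cx", "cy" (pixels), "k1" (the pictures are not rectified: a ray, as slopes to the right and down, at radius r is drawn at 1 + k1 r^2 times it, then the intrinsics apply), "rvec" (rotation vector, rad) and "tvec" (3), from world to camera coordinates, as OpenCV has them. Camera axes: x right, y down, z forward; pixel columns grow to the right and rows downward; lengths in m; the calibration is good to about 2 mm. A picture is of the moment at which its call begins. camera_model takes no time and is no camera call.
- close_job(): hands the job in; it is judged then, once.
Trained networks look in the newest picture that a camera, given by its name, has taken for a name from the list of things; names that differ only in an ending like _2 or _b are one class to them, and where a whole thing is asked for, a point or a joint stands for the part that bears it (a point fixed in the world has none). Each returns a list of dicts, best first, with "score" (0 to 1); they miss things now and then, are a little off and sometimes report something else, mostly with a low value. They report only what shows in the picture. A call takes as long as a camera call.
- silhouettes(camera, target): "pixels" (480x640 bool, what is visible of it) and "uv" ([column, row] in pixels, amid what is visible of it).
- spot_point(camera, target): "uv" ([column, row] in pixels: a listed point, or the origin of a listed thing).
The state is a dict: "time": time; "joint_positions": joint angles; "qvel": joint speeds; "joint_torque": joint torques, N m; "tool_pos": TCP position; "ee_rot": TCP orientation; "wrist_force": force on the tool from outside, world axes, zero at the start; "wrist_torque": the same for the moment, N m; "width": finger opening in m; "finger_force": force on a finger pad.
Only numpy, scipy, OpenCV 4.12 (cv2) and the standard library are available. Lean on these libraries where they do the work, as an engineer would, in place of code of your own. Each camera call takes 0.05 s, during which the arm holds its last target. There are 200 camera calls.

## Working session

There is one attempt and no reset: what is moved stays moved. The work goes in short steps, Python scripts to look and compute and a tool call to move; the robot and the scene stay as the last step left them, time stands still between calls to the robot, and variables do not carry over. Pictures are saved under pics/ and viewed, at most 10 in all, crops included, and the job is handed in when it is done.

Besides the shell and the picture viewer there is one more tool, called after "Call:" as name(argument=value, ...), one argument or row to a line, values as JSON. move_arm: Moves the arm, as the interface text tells. Its arguments: {"type":"object","properties":{"steps":{"type":"array"}},"required":["steps"]}

```bash
mkdir -p pics; ls; cat > h.py <<'E'
from bench import *
import numpy as np, cv2
def cam(n):
    m=camera_model(n); R=cv2.Rodrigues(np.array(m["rvec"],float))[0]; return m,R,np.array(m["tvec"],float)
def cloud(n,depth):
    m,R,t=cam(n); K=np.array([[m["fx"],0,m["cx"]],[0,m["fy"],m["cy"]],[0,0,1]])
    # distortion: drawn = ray*(1+k1 r^2)
    v,u=np.mgrid[0:480,0:640]; uv=np.stack([u,v],-1).reshape(-1,1,2).astype(np.float64)
    r=cv2.undistortPoints(uv,K,np.array([m["k1"],0,0,0,0.])).reshape(480,640,2)
    P=np.dstack([r*depth[...,None],depth]); return (P-t)@R
def save(n,im): cv2.imwrite(n,im[...,::-1])
E
python3 - <<'E'
from h import *
for c in("top","side"):
    im,d=snapshot(c); save(f"pics/{c}0.png",im); P=cloud(c,d)
    print(c,"campos",-cam(c)[1].T@cam(c)[2])
    for t in("tin_a","rack","bottle_brown","bottle_red","brush_pot","mallet","mat"):
        for s in silhouettes(c,t):
            m=s["pixels"]&(d>0); q=P[m]
            if len(q)<20: continue
            zt=np.percentile(q[:,2],95); 
            msg=[t,round(s["score"],2),np.round(s["uv"]).astype(int).tolist(),len(q),np.round(np.percentile(q,[2,50,98],axis=0),3).tolist()]
            if t=="tin_a":
                tp=q[abs(q[:,2]-np.median(q[q[:,2]>zt-.01][:,2]))<.006]
                msg.append(cv2.minAreaRect((tp[:,:2]*1000).astype(np.float32)))
            print(*msg)
    for t in("low_seat","high_seat","rack"):
        for s in spot_point(c,t)[:2]:
            u,v=np.round(s["uv"]).astype(int); print(t,round(s["score"],2),u,v,P[v,u].round(4))
o=get_obs(); print({k:np.round(v,3) for k,v in o.items()})
E
```

```text
pics
top campos [ 0.48106933 -0.02177773  0.91404022]
tin_a 0.85 [165, 278] 1349 [[0.448, 0.263, 0.002], [0.49, 0.295, 0.042], [0.53, 0.335, 0.046]] ((488.9463806152344, 300.8260498046875), (75.88212585449219, 55.18094253540039), 27.23871612548828)
tin_a 0.79 [239, 262] 1166 [[0.486, 0.1, 0.015], [0.524, 0.138, 0.043], [0.563, 0.176, 0.046]] ((525.3719482421875, 139.61871337890625), (76.33050537109375, 55.5505256652832), 45.33140563964844)
tin_a 0.68 [187, 211] 1205 [[0.59, 0.21, 0.01], [0.628, 0.246, 0.043], [0.67, 0.285, 0.046]] ((631.258056640625, 249.43357849121094), (77.5260009765625, 55.3086051940918), 35.94770431518555)
rack 0.7 [164, 279] 1228 [[0.451, 0.263, 0.008], [0.489, 0.294, 0.042], [0.528, 0.332, 0.046]]
rack 0.65 [429, 242] 7465 [[0.47, -0.284, 0.021], [0.572, -0.219, 0.06], [0.666, -0.157, 0.09]]
bottle_brown 0.75 [256, 189] 530 [[0.652, 0.094, 0.011], [0.664, 0.109, 0.085], [0.686, 0.131, 0.119]]
bottle_brown 0.31 [190, 212] 1183 [[0.59, 0.211, 0.011], [0.628, 0.246, 0.043], [0.67, 0.284, 0.046]]
bottle_red 0.86 [125, 203] 809 [[0.617, 0.346, 0.0], [0.632, 0.356, 0
[... 1731 characters left out ...]
.245, 0.003], [0.703, 0.396, 0.007]]
low_seat 0.88 410 218 [ 0.5159 -0.2289  0.0337]
high_seat 0.62 379 192 [ 0.5425 -0.1285  0.1501]
rack 0.75 392 223 [ 0.4959 -0.122   0.0874]
{'time': np.float64(1.1), 'joint_positions': array([-1.281,  0.087,  1.371,  0.   ,  1.684, -0.103]), 'qvel': array([ 0.   , -0.001,  0.001,  0.001, -0.001,  0.001]), 'joint_torque': array([ 2.0000e-03, -3.4005e+01, -3.0260e+01,  7.2000e-02,  2.4000e-02,
       -0.0000e+00]), 'tool_pos': array([ 0.211, -0.508,  0.22 ]), 'ee_rot': array([ 3.142, -0.   ,  0.393]), 'wrist_force': array([-0.894, -0.041, -0.574]), 'wrist_torque': array([-0.03 , -0.006, -0.03 ]), 'finger_force': np.float64(0.0), 'width': np.float64(0.094)}
```

View pics/top0.png

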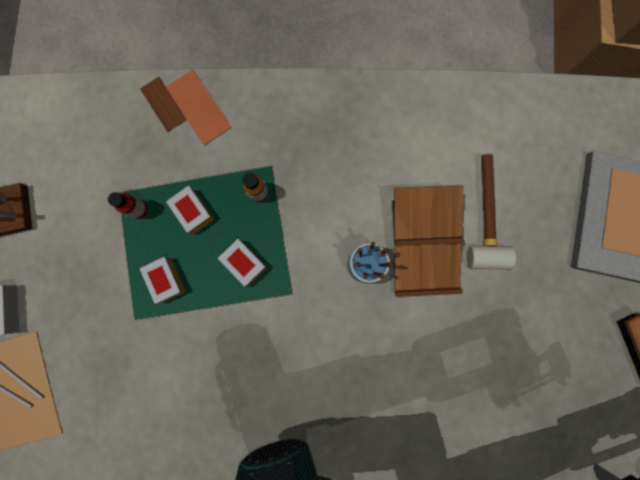

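```bash
python3 - <<'E'
from h import *
im,d=snapshot("top"); P=cloud("top",d)
for s in silhouettes("top","tin_a"):
    q=P[s["pixels"]&(d>0)]; tp=q[abs(q[:,2]-np.median(q[:,2]))<.005]
    w,V=np.linalg.eigh(np.cov(tp[:,:2].T)); print("tin",tp.mean(0).round(4),"axis",np.degrees(np.arctan2(V[1,1],V[0,1]))%180)
s=[s for s in silhouettes("top","rack") if 400<s["uv"][0]<460][0]
q=P[s["pixels"]&(d>0)]
b=q.copy(); 
for i in range(12):
    A=np.c_[b[:,:2],np.ones(len(b))]; p=np.linalg.lstsq(A,b[:,2],rcond=None)[0]; r=q[:,2]-np.c_[q[:,:2],np.ones(len(q))]@p; b=q[abs(r)<max(.003,.02/(i+1))]
n=np.array([-p[0],-p[1],1]); n/=np.linalg.norm(n)
print("plane",p,"tilt",np.arccos(n[2]),"uphill az",np.arctan2(p[1],p[0]),len(b))
print("rect",cv2.minAreaRect((b[:,:2]*1000).astype(np.float32)), b[:,2].min(),b[:,2].max())
yaw=np.arctan2(p[1],p[0]); 
rect=cv2.minAreaRect((b[:,:2]*1000).astype(np.float32)); c=np.array(rect[0])/1000
u=np.array([np.cos(yaw)*np.cos(.35),np.sin(yaw)*np.cos(.35),np.sin(.35)])
c3=np.array([*c,p@[*c,1]]); h=(q-c3)@n; a=(q-c3)@u
for lo in np.arange(-.12,.12,.004):
    k=(a>=lo)&(a<lo+.004)
    if k.sum()>10: print(round(lo,3),k.sum(),np.round(np.percentile(h[k],[10,50,90])*1000,1))
# cleat direction
x=q[(h>.008)&(h<.016)]; 
for sel in (((x-c3)@u<-.04),(abs((x-c3)@u)<.04)):
    y=x[sel]; w,V=np.linalg.eigh(np.cov(y[:,:2].T)); print("cleat",len(y),y.mean(0).round(4),np.degrees(np.arctan2(V[1,1],V[0,1]))%180,cv2.minAreaRect((y[:,:2]*1000).astype(np.float32)))
print("c3",c3,"yaw",yaw)
E
```

```text
tin [0.4888 0.2999 0.0429] axis 27.162250233577993
tin [0.5254 0.139  0.0428] axis 43.51900471999633
tin [0.6307 0.2491 0.043 ] axis 34.406242854229816
plane [ 0.36384239  0.02072714 -0.14763449] tilt 0.34947379974797055 uphill az 0.05690584520093942 6164
rect ((573.2437744140625, -221.0342254638672), (193.50221252441406, 130.8684844970703), 3.2866857051849365) 0.018935086119133325 0.09335294251092079
-0.112 80 [ 9.9 11.6 13.3]
-0.108 131 [ 9.6 11.7 13.7]
-0.104 248 [-0.7  8.4 13. ]
-0.1 147 [-1.7  0.6  5.6]
-0.096 124 [-1.7 -0.1  1.6]
-0.092 127 [-2.4 -0.3  1.8]
-0.088 130 [-1.8  0.   2. ]
-0.084 123 [-2.2 -0.2  1.6]
-0.08 130 [-2.   0.1  2. ]
-0.076 126 [-2.2 -0.1  1.6]
-0.072 123 [-1.7 -0.   2. ]
-0.068 130 [-2.2 -0.2  1.6]
-0.064 132 [-2.1  0.1  1.6]
-0.06 124 [-1.7 -0.2  1.8]
-0.056 131 [-1.7  0.1  2.2]
-0.052 133 [-2.1 -0.2  1.5]
-0.048 130 [-2.   0.   2.2]
-0.044 127 [-1.5  0.1  1.9]
-0.04 138 [-1.7 -0.1  1.7]
-0.036 136 [-1.8  0.1  1.5]
-0.032 126 [-1.9  0.1  1.9]
-0.028 133 [-1.9 -0.1  1.7]
-0.024 137 [-1.8 -0.1  1.6]
-0.02 129 [-1.9 -0.1  1.6]
-0.016 136 [-2.  -0.2  1.3]
-0
[... 451 characters left out ...]
.2]
0.056 149 [-1.9  0.   1.8]
0.06 148 [-1.9  0.1  2.3]
0.064 148 [-2.2 -0.1  1.9]
0.068 149 [-1.7  0.2  2. ]
0.072 141 [-1.9 -0.2  1.5]
0.076 147 [-2.  -0.2  1.6]
0.08 144 [-1.8 -0.1  2.3]
0.084 143 [-1.5  0.   1.7]
0.088 149 [-2.1  0.2  1.8]
0.092 144 [-1.9 -0.1  1.6]
0.096 147 [-1.5  0.1  1.6]
0.1 105 [-6.1 -0.8  1.4]
cleat 343 [ 0.4707 -0.2274  0.0312] 93.94344704004311 ((470.766357421875, -227.80303955078125), (11.817268371582031, 129.71914672851562), 3.9869844913482666)
cleat 383 [ 0.5677 -0.2199  0.0669] 93.21711083497 ((568.0082397460938, -221.33868408203125), (11.171568870544434, 130.25074768066406), 3.19840931892395)
c3 [ 0.57324377 -0.22103423  0.05635449] yaw 0.05690584520093942
```

The top view shows three tins at (165,278), (239,262) and (187,211), bottles at (125,203) and (255,187), the rack at (429,242) with the pot at (370,266), and the mallet to the right. The network results match, and tin tops at 43 mm and a rack tilt of 0.349 agree with the given sizes.

Call:
move_arm(
  steps=[0, 0, 0.382, 0.315, 0.648, 0, 0.8, 0, 0, 0.382, 0.315, 0.648, 0, 0.8, 0, 0, 0.382, 0.315, 0.648, 0, 0.8, 0, 0, 0.382, 0.315, 0.648, 0, 0.8, 0, 0, 0.382, 0.315, 0.648, 0, 0.8, 0, 0, 0.382, 0.315, 0.648, 0, 0.8, 0, 0, 0.382, 0.315, 0.648, 0, 0.8, 0, 0, 0.382, 0.315, 0.648, 0, 0.8, 0, 0, 0.382, 0.315, 0.648, 0, 0.8, 0, 0, 0.382, 0.315, 0.648, 0, 0.8, 0, 0, 0.382, 0.315, 0.648, 0, 0.8, 0, 0, 0.382, 0.315, 0.648, 0, 0.8],
)

```text
time: 2.45
tool_pos: [0.4734, 0.0336, 0.2199]
ee_rot: [3.14, -0.001, 0.775]
wrist_force: [0.8, -1.7, -0.5]
width: 0.075
finger_force: 0.0
```

```bash
cat > st.py <<'E'
from h import *
o=get_obs()
for k in("time","tool_pos","ee_rot","wrist_force","wrist_torque","width","finger_force","joint_positions"): print(k,np.round(o[k],4))
E
python3 st.py; python3 - <<'E'
from h import *
for c in("side","top"):
    im,d=snapshot(c); P=cloud(c,d)
    for t in("brush_pot","bottle_brown","bottle_red"):
        s=silhouettes(c,t)
        if not s: print(c,t,"none"); continue
        q=P[s[0]["pixels"]&(d>0)]
        for lo,hi in((.02,.06),(.06,.095),(.095,.125),(.125,.15),(.15,.18)):
            k=q[(q[:,2]>lo)&(q[:,2]<hi)]
            if len(k)>8: print(c,t,lo,len(k),np.percentile(k[:,:2],[2,98],axis=0).round(3).tolist(),np.round(cv2.minEnclosingCircle((k[:,:2]*1000).astype(np.float32))[0]),cv2.minEnclosingCircle((k[:,:2]*1000).astype(np.float32))[1])
E
```

```text
time 2.45
tool_pos [0.4734 0.0336 0.2199]
ee_rot [ 3.1404e+00 -6.0000e-04  7.7510e-01]
wrist_force [ 0.7826 -1.7445 -0.5341]
wrist_torque [ 0.009  -0.0259 -0.015 ]
width 0.075
finger_force 0.0
joint_positions [-4.8400e-02 -8.2900e-02  1.5404e+00 -3.0000e-04  1.6829e+00  7.4720e-01]
side brush_pot 0.02 429 [[0.49, -0.198], [0.566, -0.066]] [ 550. -150.] 91.63780975341797
side brush_pot 0.06 590 [[0.491, -0.208], [0.6, -0.067]] [ 557. -157.] 101.89879608154297
side brush_pot 0.095 277 [[0.493, -0.134], [0.553, -0.068]] [ 526. -102.] 37.51808547973633
side brush_pot 0.125 153 [[0.498, -0.129], [0.551, -0.076]] [ 523. -101.] 30.76940155029297
side brush_pot 0.15 105 [[0.496, -0.133], [0.543, -0.072]] [ 521. -101.] 32.51109313964844
side bottle_brown 0.02 223 [[0.652, 0.106], [0.678, 0.137]] [668. 120.] 19.28662872314453
side bottle_brown 0.06 229 [[0.653, 0.105], [0.682, 0.135]] [670. 119.] 20.32453155517578
side bottle_brown 0.095 159 [[0.658, 0.104], [0.685, 0.129]] [672. 115.] 16.792861938476562
side bottle_red 0.02 289 [[0.616, 0.351], [0.641, 0.387]] [635. 368.] 20.795150756835938
s
[... 459 characters left out ...]
.125 54 [[0.503, -0.126], [0.551, -0.085]] [ 526. -103.] 26.48000717163086
top brush_pot 0.15 165 [[0.496, -0.131], [0.555, -0.075]] [ 525. -104.] 31.895570755004883
top bottle_brown 0.02 91 [[0.652, 0.094], [0.677, 0.126]] [669. 112.] 19.945343017578125
top bottle_brown 0.06 212 [[0.653, 0.095], [0.687, 0.131]] [672. 114.] 20.168420791625977
top bottle_brown 0.095 205 [[0.659, 0.101], [0.683, 0.125]] [672. 114.] 13.288374900817871
top bottle_red 0.02 151 [[0.617, 0.346], [0.647, 0.366]] [633. 360.] 18.449138641357422
top bottle_red 0.06 227 [[0.617, 0.346], [0.651, 0.371]] [634. 362.] 18.522172927856445
top bottle_red 0.095 208 [[0.622, 0.353], [0.646, 0.377]] [635. 365.] 13.291597366333008
```

Call:
move_arm(
  steps=[0, 0, 0, 0.0526, 0.1064, 0, 0.8, 0, 0, 0, 0.0526, 0.1064, 0, 0.8, 0, 0, 0, 0.0526, 0.1064, 0, 0.8, 0, 0, 0, 0.0526, 0.1064, -0.05, 0.8, 0, 0, 0, 0.0526, 0.1064, -0.1, 0.8, 0, 0, 0, 0.0526, 0.1064, -0.145, 0.8, 0, 0, 0, 0.0526, 0.1064, -0.18, 0.8, 0, 0, 0, 0.0526, 0.1064, -0.196, 0.8, 0, 0, 0, 0.0526, 0.1064, -0.196, 0.8, 0, 0, 0, 0.0526, 0.1064, -0.196, 0, 0, 0, 0, 0.0526, 0.1064, -0.196, 0, 0, 0, 0, 0.0526, 0.1064, -0.196, 0],
)

```text
time: 4.05
tool_pos: [0.526, 0.1386, 0.0255]
ee_rot: [-3.141, -0.003, 0.774]
wrist_force: [-4.7, 5.5, 4.8]
width: 0.0548
finger_force: 3.2
```

Call:
move_arm(
  steps=[0, 0, 0, 0, 0, 0, 0, 0, 0, 0, 0, 0, 0, 0, 0, 0, 0, 0, 0, 0, 0, 0, 0, 0, 0, 0, 0.015, 0, 0, 0, 0, 0, 0, 0.03, 0, 0, 0, 0, 0, 0, 0.03, 0, 0, 0, 0, 0, 0, 0.03, 0, 0, 0, 0, 0, 0, 0.03, 0, 0, 0, 0, 0, 0, 0.03, 0, 0, 0, 0, 0, 0, 0.03, 0],
)

```text
time: 5.05
tool_pos: [0.5249, 0.1378, 0.0527]
ee_rot: [-3.141, 0.001, 0.775]
wrist_force: [0.5, 0.1, -6.9]
width: 0.0535
finger_force: 30.0
```

```bash
python3 st.py
```

```text
time 5.05
tool_pos [0.5249 0.1378 0.0527]
ee_rot [-3.1408e+00  1.2000e-03  7.7480e-01]
wrist_force [ 0.525   0.1462 -6.8671]
wrist_torque [-0.0431 -0.0451 -0.0463]
width 0.0535
finger_force 29.9535
joint_positions [ 1.5230e-01  1.6540e-01  1.6228e+00 -1.0000e-04  1.3548e+00  9.4830e-01]
```

The first tin reads about 6.5–7 N, so it is the full one. I'll set it back and regrasp it leaning, to keep the gripper body away from the brushes.

Call:
move_arm(
  steps=[0, 0, 0, 0, 0, -0.015, 0, 0, 0, 0, 0, 0, -0.027, 0, 0, 0, 0, 0, 0, -0.03, 0, 0, 0, 0, 0, 0, -0.03, 0.8, 0, 0, 0, 0, 0, -0.03, 0.8, 0.07, -0.0715, 0, 0.0005, 0.0005, -0.03, 0.8, 0.14, -0.143, 0, 0.0007, 0.0007, -0.03, 0.8, 0.14, -0.143, 0, 0.0007, 0.0007, -0.03, 0.8, 0.14, -0.143, 0, 0.0007, 0.0007, -0.03, 0, 0.14, -0.143, 0, 0.0007, 0.0007, -0.03, 0, 0.14, -0.143, 0, 0.0007, 0.0007, -0.03, 0, 0.14, -0.143, 0, 0.0007, 0.0007, -0.03, 0],
)

```text
time: 6.25
tool_pos: [0.527, 0.1393, 0.0241]
ee_rot: [3.141, -0.201, 0.775]
wrist_force: [-0.4, 1.2, 2.1]
width: 0.0536
finger_force: 30.0
```

```bash
cat > goal.py <<'E'
from h import *
from scipy.spatial.transform import Rotation as Ro
yaw=.062
def goal(seat,lean,rel,h=.026,up=0,out=0,R0=None):
    # lean: tool lean; tin slope .35; TCP for tin centred 'up' uphill and 'out' off the seat
    u=np.array([np.cos(yaw)*np.cos(.35),np.sin(yaw)*np.cos(.35),np.sin(.35)]); n=np.array([-np.cos(yaw)*np.sin(.35),-np.sin(yaw)*np.sin(.35),np.cos(.35)])
    zt=np.array([np.cos(yaw)*np.sin(lean),np.sin(yaw)*np.sin(lean),-np.cos(lean)])
    R=Ro.from_euler("z",yaw)*Ro.from_euler("y",-lean)*Ro.from_euler("x",np.pi)
    assert np.allclose(R.as_matrix()[:,2],zt)
    return np.array(seat)+up*u+(out+h)*n+.005*zt,R
low=np.array([.5135,-.2250,.0345]); high=np.array([.6109,-.2186,.0700])
E
python3 - <<'E'
from goal import *
o=get_obs(); R0=Ro.from_euler("xyz",o["ee_rot"]); t=np.array(o["tool_pos"])
print(o["time"],t,o["ee_rot"],o["width"],o["finger_force"])
for out in(.1,.02,0):
    p,R=goal(low,.55,.2,out=out,up=.006); print(out,p.round(4),"shift",(p-t).round(4),"turn",(R*R0.inv()).as_rotvec().round(3))
# plane check of seats
print([ .36384239*s[0]+.02072714*s[1]-.14763449-s[2] for s in (low,high)])
E
```

```text
6.25 [0.52701385 0.13932727 0.02411013] [ 3.14126877 -0.20094182  0.77549206] 0.05363867397865967 29.983904734253883
0.1 [ 0.4786 -0.2272  0.1507] shift [-0.0484 -0.3665  0.1265] turn [ 0.145 -0.326 -0.706]
0.02 [ 0.506  -0.2255  0.0755] shift [-0.021  -0.3648  0.0514] turn [ 0.145 -0.326 -0.706]
0 [ 0.5128 -0.225   0.0567] shift [-0.0142 -0.3644  0.0326] turn [ 0.145 -0.326 -0.706]
[np.float64(3.497076499997531e-05), np.float64(0.00010587324699998235)]
```

Call:
move_arm(
  steps=[0, 0, 0, 0, 0, 0.03, 0, 0, 0, 0, -0.02, 0, 0.07, 0, 0, 0, 0, -0.05, 0, 0.11, 0, 0, 0, 0, -0.08, -0.02, 0.14, 0, 0.018, -0.041, -0.088, -0.107, -0.05, 0.16, 0, 0.036, -0.082, -0.177, -0.107, -0.1, 0.16, 0, 0.054, -0.122, -0.265, -0.107, -0.145, 0.16, 0, 0.073, -0.163, -0.353, -0.107, -0.19, 0.16, 0, 0.091, -0.204, -0.441, -0.107, -0.235, 0.16, 0, 0.109, -0.245, -0.53, -0.107, -0.28, 0.16, 0, 0.127, -0.285, -0.618, -0.107, -0.325, 0.16, 0, 0.145, -0.326, -0.706, -0.1, -0.366, 0.16, 0],
)

```text
time: 7.45
tool_pos: [0.4237, -0.2288, 0.1802]
ee_rot: [-3.137, -0.545, 0.054]
wrist_force: [2.4, 0.7, -6.9]
width: 0.0537
finger_force: 30.0
```

```bash
cat > rel.py <<'E'
import sys
from goal import *
# args: seat lean up out...
o=get_obs(); R0=Ro.from_euler("xyz",o["ee_rot"]); t=np.array(o["tool_pos"])
print(o["time"],t.round(4),np.round(o["ee_rot"],3),o["width"],np.round(o["wrist_force"],2))
for a in sys.argv[3:]:
    up,out=map(float,a.split(","))
    p,R=goal(eval(sys.argv[1]),float(sys.argv[2]),0,out=out,up=up); print(a,"shift",(p-t).round(4),"turn",(R*R0.inv()).as_rotvec().round(3))
E
python3 rel.py low .55 .006,.1 .006,.05 .006,.01 .006,0 0,0
```

```text
7.45 [ 0.4237 -0.2288  0.1802] [-3.137 -0.545  0.054] 0.05369751106068508 [ 2.44  0.72 -6.93]
.006,.1 shift [ 0.0549  0.0017 -0.0296] turn [-0.003 -0.005  0.005]
.006,.05 shift [ 0.072   0.0027 -0.0765] turn [-0.003 -0.005  0.005]
.006,.01 shift [ 0.0857  0.0036 -0.1141] turn [-0.003 -0.005  0.005]
.006,0 shift [ 0.0892  0.0038 -0.1235] turn [-0.003 -0.005  0.005]
0,0 shift [ 0.0835  0.0034 -0.1256] turn [-0.003 -0.005  0.005]
```

Call:
move_arm(
  steps=[0, 0, 0, 0.045, 0.001, -0.02, 0, 0, 0, 0, 0.062, 0.002, -0.055, 0, 0, 0, 0, 0.072, 0.002, -0.085, 0, 0, 0, 0, 0.08, 0.002, -0.105, 0, 0, 0, 0, 0.08, 0.002, -0.105, 0, 0, 0, 0, 0.08, 0.002, -0.105, 0, 0, 0, 0, 0.08, 0.002, -0.105, 0, 0, 0, 0, 0.08, 0.002, -0.105, 0],
)

```text
time: 8.25
tool_pos: [0.5066, -0.2261, 0.0803]
ee_rot: [3.139, -0.551, 0.063]
wrist_force: [-0.4, 0.5, -6.5]
width: 0.0538
finger_force: 30.0
```

```bash
python3 rel.py low .55 .006,.02 .006,.005 .006,0 .006,-.003 0,0; python3 st.py|grep torque; python3 - <<'E'
from h import *
im,d=snapshot("side"); cv2.imwrite("pics/low1.png",cv2.resize(im[130:290,300:500,::-1],(800,640))[:600])
E
```

```text
8.25 [ 0.5066 -0.2261  0.0803] [ 3.139 -0.551  0.063] 0.05380381699325479 [-0.4   0.46 -6.55]
.006,.02 shift [-0.0006  0.0007 -0.0048] turn [0.002 0.001 0.001]
.006,.005 shift [ 0.0045  0.001  -0.0189] turn [0.002 0.001 0.001]
.006,0 shift [ 0.0062  0.0011 -0.0236] turn [0.002 0.001 0.001]
.006,-.003 shift [ 0.0072  0.0012 -0.0264] turn [0.002 0.001 0.001]
0,0 shift [ 0.0006  0.0007 -0.0256] turn [0.002 0.001 0.001]
wrist_torque [-0.0427  0.9626  0.0015]
```

View pics/low1.png

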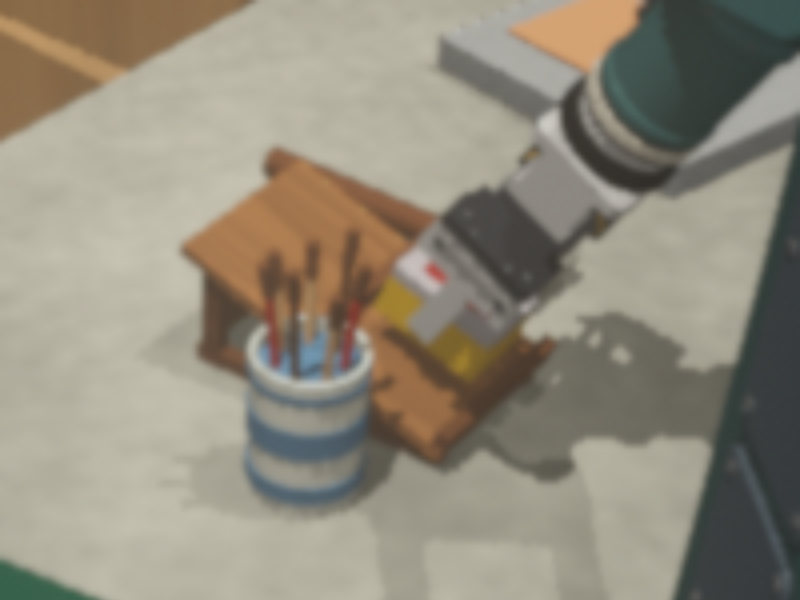

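The crop shows the tin at about (450,310) held parallel above the lower ledge, behind the lower cleat, with the gripper body clear of the brushes at (355,270).

Call:
move_arm(
  steps=[0, 0, 0, 0.002, 0.001, -0.009, 0, 0, 0, 0, 0.004, 0.001, -0.016, 0, 0, 0, 0, 0.005, 0.001, -0.02, 0, 0, 0, 0, 0.006, 0.001, -0.0225, 0, 0, 0, 0, 0.006, 0.001, -0.0225, 0, 0, 0, 0, 0.006, 0.001, -0.0225, 0],
)

```text
time: 8.9
tool_pos: [0.5115, -0.224, 0.0565]
ee_rot: [-3.141, -0.548, 0.063]
wrist_force: [-10.2, 1.8, 2.4]
width: 0.0536
finger_force: 30.0
```

```bash
python3 rel.py low .55 .006,0 0,0;python3 st.py|grep torque
```

```text
8.9 [ 0.5115 -0.224   0.0565] [-3.141 -0.548  0.063] 0.05359510214170702 [-10.17   1.76   2.35]
.006,0 shift [ 0.0013 -0.001   0.0002] turn [-0.    -0.002 -0.001]
0,0 shift [-0.0043 -0.0014 -0.0019] turn [-0.    -0.002 -0.001]
wrist_torque [0.407  1.4766 0.452 ]
```

Call:
move_arm(
  steps=[0, 0, 0, -0.002, -0.0004, 0, 0, 0, 0, 0, -0.004, -0.0008, -0.0007, 0, 0, 0, 0, -0.006, -0.001, -0.0014, 0, 0, 0, 0, -0.006, -0.001, -0.0014, 0],
)

```text
time: 9.3
tool_pos: [0.5083, -0.2255, 0.056]
ee_rot: [-3.141, -0.555, 0.059]
wrist_force: [9.0, 1.6, -8.1]
width: 0.0539
finger_force: 30.0
```

```bash
python3 rel.py low .55 0,0;python3 st.py|grep torque
```

```text
9.3 [ 0.5083 -0.2255  0.056 ] [-3.141 -0.555  0.059] 0.05386650090851185 [ 8.97  1.61 -8.06]
0,0 shift [-0.0011  0.0001 -0.0013] turn [-0.001  0.005  0.003]
wrist_torque [ 0.2555 -0.5896  0.0045]
```

Call:
move_arm(
  steps=[0, 0, 0, 0.0003, 0, -0.0008, 0, 0, 0, 0, 0.0006, 0, -0.0016, 0, 0, 0, 0, 0.0006, 0, -0.0016, 0],
)

```text
time: 9.6
tool_pos: [0.5086, -0.2255, 0.0557]
ee_rot: [3.141, -0.554, 0.061]
wrist_force: [1.4, 4.8, 4.4]
width: 0.0538
finger_force: 30.0
```

```bash
python3 rel.py low .55 0,0;python3 st.py|grep torque
```

```text
9.6 [ 0.5086 -0.2255  0.0557] [ 3.141 -0.554  0.061] 0.0538188668902751 [1.35 4.81 4.41]
0,0 shift [-0.0014  0.0001 -0.0011] turn [-0.     0.004  0.001]
wrist_torque [0.8614 0.0154 0.2396]
```

Call:
move_arm(
  steps=[0, 0, 0, 0.0003, 0, -0.0008, 0.65, 0, 0, 0, 0.0003, 0, -0.0008, 0.75, 0, 0, 0, 0.0003, 0, -0.0008, 0.75, 0, 0, 0, -0.01, 0, 0.017, 0.75, 0, 0, 0, -0.026, -0.001, 0.042, 0.75, 0, 0, 0, -0.047, -0.002, 0.076, 0.75, 0, 0, 0, -0.068, -0.003, 0.11, 0.75, 0, 0, 0, -0.09, -0.003, 0.145, 0.75],
)

```text
time: 10.4
tool_pos: [0.4157, -0.2285, 0.199]
ee_rot: [3.141, -0.549, 0.061]
wrist_force: [-0.3, 0.2, 0.1]
width: 0.0703
finger_force: 0.0
```

```bash
cat > chk.py <<'E'
import sys
from goal import *
# tin top pose on rack at a given height over the face
p=np.array([0.36384239,0.02072714,-0.14763449])
im,d=snapshot("top"); P=cloud("top",d); sel=(P[...,0]>.44)&(P[...,0]<.70)&(P[...,1]>-.30)&(P[...,1]<-.14)&(d>0)
q=P[sel]; n=np.array([-p[0],-p[1],1]); n/=np.linalg.norm(n)
u=np.array([np.cos(yaw)*np.cos(.35),np.sin(yaw)*np.cos(.35),np.sin(.35)]); v=np.cross(n,u)
c3=np.array([0.57324377,-0.22103423,0.05635449]); h=(q-c3)@n; A=np.c_[(q-c3)@u,(q-c3)@v]*1000
for nm,k in(("low",A[:,0]<-18),("high",A[:,0]>-12)):
    m=k&(abs(h-.040)<.006)&(A[:,0]<95)
    if m.sum()>200:
        B=A[m]; w,V=np.linalg.eigh(np.cov(B.T)); c=np.linalg.lstsq(np.c_[B,np.ones(len(B))],h[m]*1000,rcond=None)[0]
        print(nm,m.sum(),"h",(h[m].mean()*1000).round(1),"tilts",c[:2].round(3),"mean",B.mean(0).round(1),"az",round(float(np.degrees(np.arctan(V[1,1]/V[0,1]))),2),np.round(np.percentile(B,[1,99],axis=0),1).tolist())
f=abs(h)<.004; f2=abs(h-.012)<.003
print("face v range",np.percentile(A[f&(A[:,0]>0)][:,1],[.5,99.5]).round(1),"cleats v",np.percentile(A[f2&(A[:,0]<-100)][:,1],[1,99]).round(1),np.percentile(A[f2&(abs(A[:,0])<10)][:,1],[1,99]).round(1))
save(sys.argv[1],im[130:350,60:520])
E
python3 st.py; python3 chk.py pics/c1.png
```

```text
time 10.4
tool_pos [ 0.4157 -0.2285  0.199 ]
ee_rot [ 3.141  -0.549   0.0613]
wrist_force [-0.2968  0.1977  0.0518]
wrist_torque [ 0.0071  0.1935 -0.0157]
width 0.0703
finger_force 0.0
joint_positions [-0.9504 -0.3856  1.9201  0.4737  1.3222  0.5075]
low 1168 h 40.0 tilts [-0.006 -0.002] mean [-61.1   1.2] az -2.5 [[-100.0, -26.8], [-24.7, 28.2]]
face v range [-64.8  64.7] cleats v [-64.   64.3] [-64.5  63.6]
```

View pics/c1.png

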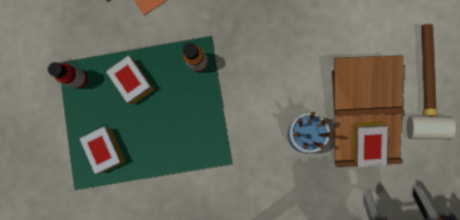

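```bash
cat > patch.py <<'E'
from goal import *
# red patch and lid outline orientation, ray-intersected with the lid plane (no depth noise)
import sys
p=np.array([0.36384239,0.02072714,-0.14763449]); n=np.array([-p[0],-p[1],1]); n/=np.linalg.norm(n)
u=np.array([np.cos(yaw)*np.cos(.35),np.sin(yaw)*np.cos(.35),np.sin(.35)]); v=np.cross(n,u)
c3=np.array([0.57324377,-0.22103423,0.05635449])
def onplane(c,h):
    G=cloud(c,np.ones((480,640))); m,R,t=cam(c); o=-R.T@t; r=G-o
    s=((c3+h*n-o)@n)/(r@n); X=o+r*s[...,None]-c3; return X@u*1000,X@v*1000
for c in("top","side"):
    im,d=snapshot(c); a,b=onplane(c,.040)
    hsv=cv2.cvtColor(im,cv2.COLOR_RGB2HSV).astype(int); S=(abs(a)<120)&(abs(b)<65)
    red=S&((hsv[...,0]<8)|(hsv[...,0]>172))&(hsv[...,1]>150)&(hsv[...,2]>60)
    lid=S&(hsv[...,1]<45)&(hsv[...,2]>110)
    for nm,lo,hi in(("low",-105,-15),("high",-5,90)):
        k=red&(a>lo)&(a<hi); L=(lid|red)&(a>lo)&(a<hi)
        for w,z in(("red",k),("lid",L)):
            nn,lab,st,_=cv2.connectedComponentsWithStats(z.astype(np.uint8))
            if nn<2: continue
            j=1+np.argmax(st[1:,4]); z=lab==j
            if z.sum()<40: continue
            B=np.c_[a[z],b[z]].astype(np.float32); r=cv2.minAreaRect(B); C=np.cov(B.T); az=.5*np.degrees(np.arctan2(2*C[0,1],C[0,0]-C[1,1]))
            print(c,nm,w,z.sum(),"mean",B.mean(0).round(1),"pca az",round(az,2),"rect",np.round(r[0],1),np.round(r[1],1),round(r[2],1))
    # cleat edge reference, dark bars in top view: orientation of board from rack silhouette
E
python3 patch.py
```

```text
top low red 369 mean [-62.6   0.1] pca az -0.43 rect [-62.8  -0. ] [45.6 28.6] 0.7
top low lid 1001 mean [-66.1 -12.7] pca az -77.93 rect [-60.4  -0.8] [ 89.2 128.3] 0.0
top high lid 237 mean [ 43.7 -60.6] pca az 0.18 rect [ 41.9 -59.9] [93.3 10.1] 0.0
side low red 122 mean [-61.7   0.3] pca az 1.07 rect [-61.5   0.2] [42.7 24.6] 1.5
side low lid 588 mean [-65.8 -15.4] pca az 78.8 rect [-62.4 -14.8] [99.8 84.1] 89.6
side high lid 212 mean [ 55.4 -50.8] pca az 13.25 rect [ 45.2 -56.8] [100.3  35.7] 16.7
```

```bash
cat > pick.py <<'E'
import sys
from goal import *
x,y,psi,lean,z,off=map(float,sys.argv[1:7]) # z: tin bottom height
o=get_obs(); R0=Ro.from_euler("xyz",o["ee_rot"]); t=np.array(o["tool_pos"])
R=Ro.from_euler("z",psi)*Ro.from_euler("y",-lean)*Ro.from_euler("x",np.pi)
e=np.array([np.cos(psi),np.sin(psi),0]); p=np.array([x,y,z+.026])+off*e+.005*R.as_matrix()[:,2]
print(o["time"],t.round(4),np.round(o["ee_rot"],3),"goal",p.round(4),"shift",(p-t).round(4),"turn",(R*R0.inv()).as_rotvec().round(3))
E
python3 pick.py .489 .3007 .47 -.2 .003 .005
```

```text
10.55 [ 0.4169 -0.2304  0.2016] [ 3.134 -0.553  0.063] goal [0.4926 0.3025 0.0241] shift [ 0.0756  0.5329 -0.1775] turn [-0.192  0.734  0.389]
```

Call:
move_arm(
  steps=[0, 0, 0, 0, 0.048, 0, 0.8, -0.024, 0.092, 0.049, 0, 0.096, 0, 0.8, -0.048, 0.184, 0.097, 0, 0.144, 0, 0.8, -0.072, 0.275, 0.146, 0, 0.192, 0, 0.8, -0.096, 0.367, 0.195, 0, 0.24, 0, 0.8, -0.12, 0.459, 0.243, 0, 0.288, 0, 0.8, -0.144, 0.55, 0.292, 0.01, 0.335, 0, 0.8, -0.168, 0.642, 0.34, 0.025, 0.38, 0, 0.8, -0.192, 0.734, 0.389, 0.04, 0.425, 0, 0.8, -0.192, 0.734, 0.389, 0.055, 0.47, 0, 0.8, -0.192, 0.734, 0.389, 0.07, 0.515, 0, 0.8, -0.192, 0.734, 0.389, 0.0756, 0.533, -0.03, 0.8],
)

```text
time: 11.75
tool_pos: [0.4945, 0.3098, 0.1684]
ee_rot: [-3.134, 0.198, 0.473]
wrist_force: [0.3, -0.4, 0.1]
width: 0.0751
finger_force: 0.0
```

```bash
python3 pick.py .489 .3007 .47 -.2 .003 .005
```

```text
11.75 [0.4945 0.3098 0.1684] [-3.134  0.198  0.473] goal [0.4926 0.3025 0.0241] shift [-0.0019 -0.0073 -0.1443] turn [-0.008 -0.002 -0.002]
```

Call:
move_arm(
  steps=[0, 0, 0, -0.001, -0.004, -0.045, 0.8, 0, 0, 0, -0.001, -0.004, -0.075, 0.8, 0, 0, 0, -0.001, -0.004, -0.075, 0.8, 0, 0, 0, -0.001, -0.004, -0.075, 0.8],
)

```text
time: 12.15
tool_pos: [0.4907, 0.3005, 0.0916]
ee_rot: [-3.135, 0.207, 0.469]
wrist_force: [0.0, 0.5, -0.3]
width: 0.0751
finger_force: 0.0
```

```bash
python3 pick.py .489 .3007 .47 -.2 .003 .005
```

```text
12.15 [0.4907 0.3005 0.0916] [-3.135  0.207  0.469] goal [0.4926 0.3025 0.0241] shift [ 0.0019  0.002  -0.0675] turn [-0.003 -0.01   0.002]
```

Call:
move_arm(
  steps=[0, 0, 0, 0.001, 0.002, -0.035, 0.8, 0, 0, 0, 0.001, 0.002, -0.06, 0.8, 0, 0, 0, 0.001, 0.002, -0.067, 0.8, 0, 0, 0, 0.001, 0.002, -0.067, 0.8, 0, 0, 0, 0.001, 0.002, -0.067, 0, 0, 0, 0, 0.001, 0.002, -0.067, 0, 0, 0, 0, 0.001, 0.002, -0.067, 0, 0, 0, 0, 0.001, 0.002, -0.067, 0, 0, 0, 0, 0.001, 0.002, -0.055, 0, 0, 0, 0, 0.001, 0.002, -0.035, 0, 0, 0, 0, 0.001, 0.002, -0.035, 0, 0, 0, 0, 0.001, 0.002, -0.035, 0],
)

```text
time: 13.35
tool_pos: [0.4924, 0.3027, 0.0581]
ee_rot: [-3.135, 0.203, 0.469]
wrist_force: [0.1, -0.8, -3.8]
width: 0.0541
finger_force: 30.0
```

Call:
move_arm(
  steps=[0, 0, 0, 0, 0, 0, 0, 0, 0, 0, 0, 0, 0, 0, 0, 0, 0, 0, 0, 0, 0],
)

```text
time: 13.65
tool_pos: [0.4918, 0.3023, 0.057]
ee_rot: [-3.135, 0.206, 0.469]
wrist_force: [1.1, -0.4, -3.1]
width: 0.0537
finger_force: 30.0
```

Call:
move_arm(
  steps=[0, 0, 0, 0, 0, 0, 0, 0, 0, 0, 0, 0, 0, 0],
)

```text
time: 13.85
tool_pos: [0.4922, 0.3025, 0.0577]
ee_rot: [-3.135, 0.205, 0.469]
wrist_force: [-0.9, 1.4, -3.3]
width: 0.054
finger_force: 30.0
```

Lift forces: about 6.8 N for the first tin and 3.4 N for this one, so this is the half-full tin, already gripped with the lean needed for the upper ledge.

```bash
python3 rel.py high .15 .012,.1 .012,.03
```

```text
13.85 [0.4922 0.3025 0.0577] [-3.135  0.205  0.469] 0.05397648280247621 [-0.94  1.43 -3.32]
.012,.1 shift [ 0.0875 -0.523   0.1298] turn [ 0.087 -0.346 -0.402]
.012,.03 shift [ 0.1115 -0.5216  0.064 ] turn [ 0.087 -0.346 -0.402]
```

Call:
move_arm(
  steps=[0, 0, 0, 0, 0, 0.04, 0, 0, 0, 0, -0.02, 0, 0.08, 0, 0, 0, 0, -0.045, -0.01, 0.12, 0, 0.011, -0.043, -0.05, -0.07, -0.035, 0.15, 0, 0.022, -0.086, -0.1, -0.08, -0.08, 0.15, 0, 0.033, -0.13, -0.151, -0.08, -0.128, 0.15, 0, 0.044, -0.173, -0.201, -0.08, -0.176, 0.15, 0, 0.054, -0.216, -0.251, -0.08, -0.224, 0.15, 0, 0.065, -0.26, -0.301, -0.08, -0.272, 0.15, 0, 0.076, -0.303, -0.352, -0.08, -0.32, 0.15, 0, 0.087, -0.346, -0.402, -0.08, -0.368, 0.15, 0, 0.087, -0.346, -0.402, -0.08, -0.416, 0.15, 0],
)

```text
time: 15.05
tool_pos: [0.4107, -0.1149, 0.2085]
ee_rot: [3.141, -0.152, 0.061]
wrist_force: [0.8, 1.1, -4.1]
width: 0.0539
finger_force: 30.0
```

Call:
move_arm(
  steps=[0, 0, 0, 0, -0.048, 0, 0, 0, 0, 0, 0.01, -0.09, 0, 0, 0, 0, 0, 0.045, -0.105, 0.005, 0, 0, 0, 0, 0.09, -0.107, 0.005, 0, 0, 0, 0, 0.135, -0.107, 0, 0, 0, 0, 0, 0.167, -0.107, -0.02, 0, 0, 0, 0, 0.167, -0.107, -0.02, 0, 0, 0, 0, 0.167, -0.107, -0.02, 0],
)

```text
time: 15.85
tool_pos: [0.5786, -0.2198, 0.186]
ee_rot: [-3.139, -0.146, 0.063]
wrist_force: [-0.0, 0.4, -2.7]
width: 0.0537
finger_force: 30.0
```

```bash
python3 rel.py high .15 .012,.05 .012,.02;python3 - <<'E'
from h import *
im,d=snapshot("side"); cv2.imwrite("pics/high1.png",cv2.resize(im[130:290,300:500,::-1],(800,640))[:600])
E
```

```text
15.85 [ 0.5786 -0.2198  0.186 ] [-3.139 -0.146  0.063] 0.05374041518926204 [-0.02  0.39 -2.73]
.012,.05 shift [ 0.0183  0.0003 -0.0455] turn [-0.002 -0.004 -0.001]
.012,.02 shift [ 0.0285  0.001  -0.0736] turn [-0.002 -0.004 -0.001]
```

View pics/high1.png

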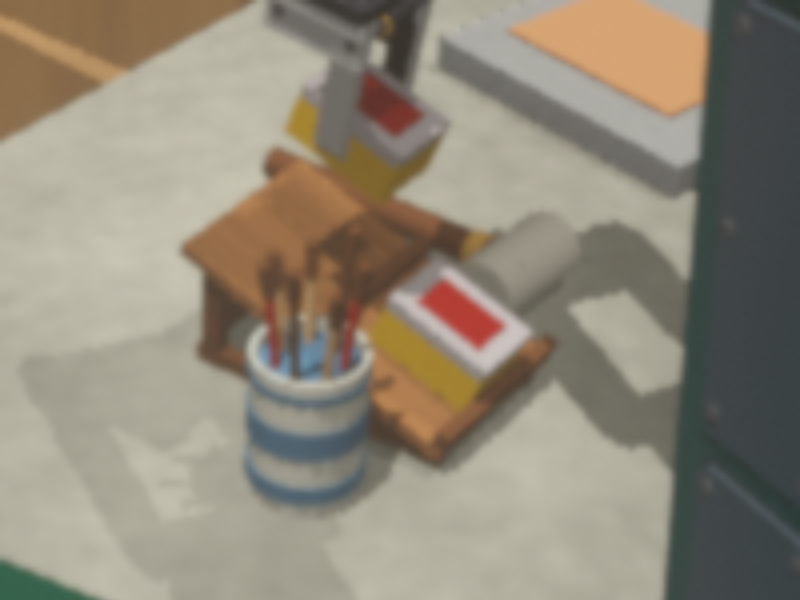

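The full tin sits flat on the lower ledge against its cleat at about (455,335). The half tin is held above the upper ledge at (370,130), tilted to match the slope.

Call:
move_arm(
  steps=[0, 0, 0, 0.012, 0, -0.03, 0, 0, 0, 0, 0.022, 0.001, -0.055, 0, 0, 0, 0, 0.0285, 0.001, -0.072, 0, 0, 0, 0, 0.0285, 0.001, -0.072, 0, 0, 0, 0, 0.0285, 0.001, -0.072, 0, 0, 0, 0, 0.0285, 0.001, -0.072, 0],
)

```text
time: 16.5
tool_pos: [0.6083, -0.2201, 0.1189]
ee_rot: [3.14, -0.154, 0.062]
wrist_force: [1.1, -0.1, -2.8]
width: 0.0536
finger_force: 30.0
```

```bash
python3 rel.py high .15 .012,.005 .012,0;python3 st.py|grep torque
```

```text
16.5 [ 0.6083 -0.2201  0.1189] [ 3.14  -0.154  0.062] 0.053599599292035185 [ 1.08 -0.08 -2.82]
.012,.005 shift [ 0.004   0.0016 -0.0206] turn [0.002 0.004 0.   ]
.012,0 shift [ 0.0057  0.0017 -0.0253] turn [0.002 0.004 0.   ]
wrist_torque [ 0.0243  0.155  -0.0143]
```

Call:
move_arm(
  steps=[0, 0, 0, 0.002, 0.001, -0.01, 0, 0, 0, 0, 0.003, 0.0015, -0.018, 0, 0, 0, 0, 0.004, 0.0015, -0.0215, 0, 0, 0, 0, 0.005, 0.0015, -0.0245, 0, 0, 0, 0, 0.005, 0.0015, -0.0245, 0, 0, 0, 0, 0.005, 0.0015, -0.0245, 0],
)

```text
time: 17.1
tool_pos: [0.6112, -0.2179, 0.0967]
ee_rot: [3.141, -0.149, 0.062]
wrist_force: [-15.2, 3.3, 19.1]
width: 0.0538
finger_force: 30.0
```

```bash
python3 rel.py high .15 .012,0 .005,0;python3 st.py|grep torque
```

```text
17.1 [ 0.6112 -0.2179  0.0967] [ 3.141 -0.149  0.062] 0.053843236392485394 [-15.24   3.33  19.08]
.012,0 shift [ 0.0028 -0.0005 -0.0031] turn [ 0.001 -0.001 -0.   ]
.005,0 shift [-0.0038 -0.0009 -0.0055] turn [ 0.001 -0.001 -0.   ]
wrist_torque [ 0.7264  2.164  -0.0205]
```

Call:
move_arm(
  steps=[0, 0, 0, -0.001, 0, 0.001, 0, 0, 0, 0, -0.003, -0.0003, 0.0005, 0, 0, 0, 0, -0.005, -0.0005, -0.0002, 0, 0, 0, 0, -0.005, -0.0005, -0.0002, 0],
)

```text
time: 17.5
tool_pos: [0.611, -0.218, 0.0968]
ee_rot: [3.14, -0.16, 0.063]
wrist_force: [-0.5, 3.4, 12.2]
width: 0.0535
finger_force: 30.0
```

```bash
python3 rel.py high .15 .005,0;python3 st.py|grep torque; python3 chk.py pics/c2.png; python3 - <<'E'
from h import *
im,d=snapshot("side"); cv2.imwrite("pics/high2.png",cv2.resize(im[130:290,300:500,::-1],(800,640))[:600])
E
```

```text
17.5 [ 0.611  -0.218   0.0968] [ 3.14  -0.16   0.063] 0.053498442695166945 [-0.5   3.42 12.22]
.005,0 shift [-0.0035 -0.0009 -0.0056] turn [ 0.001  0.01  -0.001]
wrist_torque [ 0.8221  0.1827 -0.0058]
face v range [-44.5  64.3] cleats v [-64.7  64.8] [ 4.9 65.2]
```

View pics/high2.png

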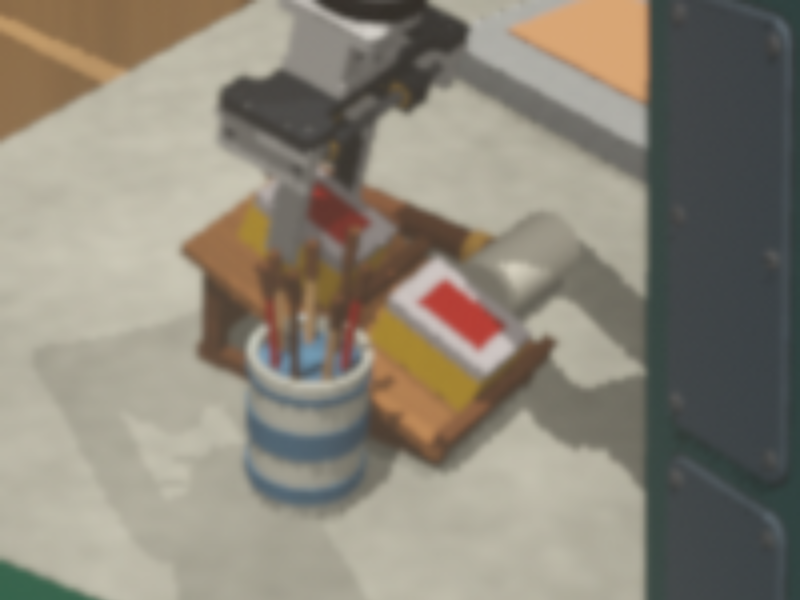

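The upper tin is on the slope at about (320,235), parallel to it and just short of the cleat, with the body clear of the brushes; it's stuck by friction. I'll continue the slide with less normal force.

Call:
move_arm(
  steps=[0, 0, 0, -0.001, -0.0002, 0.001, 0, 0, 0, 0, -0.003, -0.0006, 0.0003, 0, 0, 0, 0, -0.005, -0.001, -0.0004, 0, 0, 0, 0, -0.005, -0.001, -0.0004, 0],
)

```text
time: 18.0
tool_pos: [0.6075, -0.2194, 0.0958]
ee_rot: [3.139, -0.163, 0.063]
wrist_force: [5.0, 3.1, 8.0]
width: 0.0545
finger_force: 30.0
```

```bash
python3 rel.py high .15 .005,0;python3 st.py|grep torque
```

```text
18.0 [ 0.6075 -0.2194  0.0958] [ 3.139 -0.163  0.063] 0.05446725526375438 [5.   3.12 8.05]
.005,0 shift [-0.      0.0006 -0.0046] turn [ 0.001  0.013 -0.   ]
wrist_torque [ 0.6153 -0.9069 -0.0723]
```

Call:
move_arm(
  steps=[0, 0, 0, -0.001, 0.0002, 0.0004, 0, 0, 0, 0, -0.0022, 0.0003, -0.0002, 0, 0, 0, 0, -0.0022, 0.0003, -0.0002, 0],
)

```text
time: 18.3
tool_pos: [0.6072, -0.2193, 0.096]
ee_rot: [3.138, -0.167, 0.063]
wrist_force: [9.8, 2.4, 5.8]
width: 0.0539
finger_force: 30.0
```

```bash
python3 rel.py high .15 .005,0;python3 st.py|grep torque
```

```text
18.3 [ 0.6072 -0.2193  0.096 ] [ 3.138 -0.167  0.063] 0.053910920228969345 [9.78 2.43 5.85]
.005,0 shift [ 0.0003  0.0005 -0.0048] turn [ 0.002  0.017 -0.   ]
wrist_torque [ 0.5165 -1.8403  0.0126]
```

Call:
move_arm(
  steps=[0, 0.008, 0, 0.0006, 0, -0.0005, 0, 0, 0.016, 0, 0.001, 0, -0.001, 0, 0, 0.016, 0, 0.001, 0, -0.001, 0],
)

```text
time: 18.6
tool_pos: [0.6077, -0.2194, 0.0954]
ee_rot: [3.139, -0.15, 0.063]
wrist_force: [6.7, 1.6, 9.2]
width: 0.0538
finger_force: 30.0
```

```bash
python3 rel.py high .15 .005,0;python3 st.py|grep torque
```

```text
18.6 [ 0.6077 -0.2194  0.0954] [ 3.139 -0.15   0.063] 0.05381140456647264 [6.71 1.6  9.15]
.005,0 shift [-0.0003  0.0006 -0.0042] turn [ 0.002 -0.    -0.   ]
wrist_torque [ 0.6441 -1.5293  0.0179]
```

Call:
move_arm(
  steps=[0, 0, 0, 0, 0, 0, 0.65, 0, 0, 0, 0, 0, 0, 0.75, 0, 0, 0, 0, 0, 0, 0.75, 0, 0, 0, -0.003, 0, 0.02, 0.75, 0, 0, 0, -0.009, 0, 0.06, 0.75, 0, 0, 0, -0.016, 0, 0.11, 0.75, 0, 0, 0, -0.06, 0, 0.13, 0.75, 0, 0, 0, -0.11, 0, 0.13, 0.75, 0, 0, 0, -0.16, 0, 0.13, 0.75, 0, 0, 0, -0.2, 0, 0.13, 0.75, 0, 0, 0, -0.24, 0, 0.13, 0.75, 0, 0, 0, -0.28, 0, 0.13, 0.75],
)

```text
time: 19.8
tool_pos: [0.3195, -0.2186, 0.2187]
ee_rot: [-3.14, -0.133, 0.062]
wrist_force: [-1.6, -0.7, 0.4]
width: 0.0704
finger_force: 0.0
```

```bash
python3 patch.py; python3 chk.py pics/c3.png;  python3 - <<'E'
from h import *
im,d=snapshot("side"); cv2.imwrite("pics/high3.png",cv2.resize(im[130:290,300:500,::-1],(800,640))[:600])
E
```

```text
top low red 367 mean [-62.6   0.1] pca az -0.81 rect [-62.8  -0. ] [45.5 28.5] 0.7
top low lid 1012 mean [-67.2 -11.5] pca az -75.11 rect [-60.4  -0.8] [ 89.2 128.3] 0.0
top high red 424 mean [41.4  0.7] pca az -1.53 rect [41.3  0.4] [46.9 29.5] 0.4
top high lid 714 mean [42.4  0.5] pca az -3.29 rect [41.6  0.5] [55.  76.7] 89.6
side low red 120 mean [-61.9   0.1] pca az 0.1 rect [-61.6  -0.1] [24.1 43.3] 89.2
side low lid 588 mean [-65.8 -15.4] pca az 78.38 rect [-62.4 -14.8] [99.8 84.1] 89.6
side high red 100 mean [43.8  0.1] pca az 3.1 rect [42.7  0.1] [23.9 41.1] 89.1
side high lid 504 mean [ 47.3 -18.9] pca az -73.86 rect [ 42.3 -14.9] [94.8 99.9] 0.1
low 1166 h 40.0 tilts [-0.001 -0.003] mean [-61.1   1.2] az -2.47 [[-100.0, -26.8], [-24.8, 28.2]]
high 1292 h 40.1 tilts [-0.003 -0.005] mean [42.4  1. ] az -1.65 [[3.6, -26.7], [79.6, 28.1]]
face v range [-65.1  64.9] cleats v [-64.5  64.4] [-65.1  65. ]
```

View pics/high3.png

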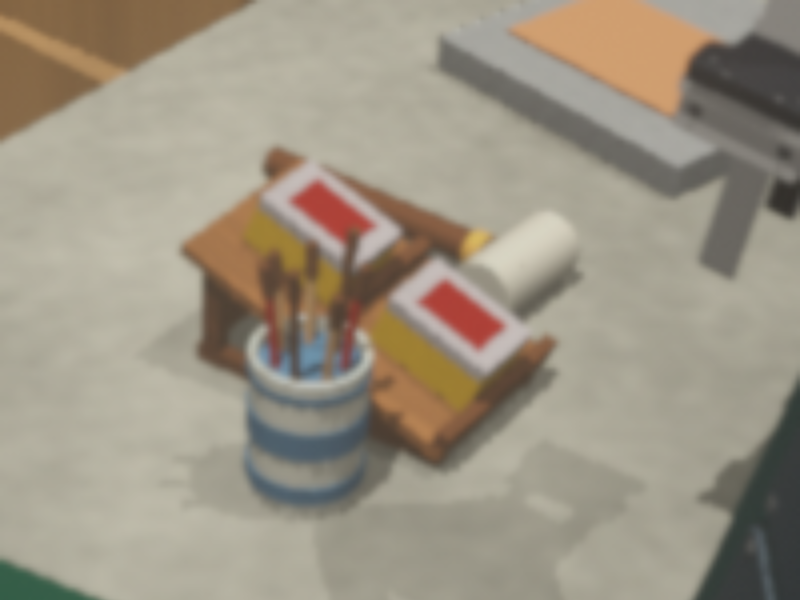

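View pics/c3.png

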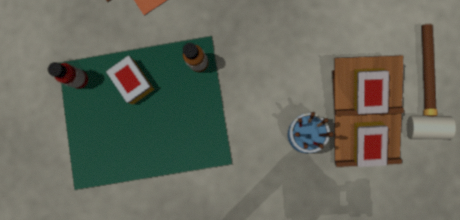

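Both tins sit flat (lids 40 mm above the face, tilt under 0.005), square, within 1 mm of the middle and 104 mm apart like the cleats. The third tin is still upright on the mat, the bystanders haven't moved, and the gripper is clear.

```bash
python3 -c "
from bench import *
print(close_job())"
```

```text
the job is handed in; nothing more can be done
None
```

The job is handed in: the full tin (lift force about 6.8 N) is on the lower ledge, the half-full one (about 3.3 N) is on the upper ledge, and the third is upright on the mat, taken to be empty by elimination because I did not lift it.

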